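# Take a blind bore's depth with a stop-ring depth gauge

### The job

Take the depth of the blind bore in the valve body with the depth gauge: lift the gauge out of its stand, lower its rod into the bore until it bottoms out, so that the face pushes the stop ring up the rod, and keep it pressed there for a second, firmly but gently (about a kilogram). Then draw it out and hang it back in its stand by the shoulder, the ring left exactly where the bore set it: nothing but the face of the valve body may shift the ring. Leave everything else on the benches where it is.

Things in the scene. Friction and masses are not known exactly. Their poses are not given: they have to be found in the camera images.
- gauge_grip (a point): centre of the grip of the depth gauge: an upright aluminium bar with two flat sides, 14 mm thick along the gauge's y, 22 mm wide along its x, 48 mm high, 99 to 147 mm above the end of the rod (this point: 123 mm above it, on the rod's axis); a small dark cap on top ends at 150.5 mm. The gauge weighs about 200 g. z points up along the rod
- gauge_shoulder (a point): on the rod's axis, at the underside of the gauge's shoulder, a steel disc 22 mm across and 6 mm thick below the grip; 90 mm above the end of the rod. By this face the gauge hangs in the stand
- tip_end (a point): the free lower end of the gauge's steel rod, on its axis. The rod is 10 mm across; its last 6 mm (the tip) are 8 mm across with a 1 mm taper at the very end
- gauge: the whole depth gauge; origin at the end of the rod (the same point as tip_end), z up along the rod, x and y as for the grip
- gauge_tip: the tip, the last 6 mm of the rod, fixed to it; origin at the end of the rod. The proper gauging pressure on it is 5 to 10 N, on top of the ring's friction; over 20 N marks the bottom of the bore
- stop_ring (a joint): place of the stop ring on the gauge's rod, m, growing towards the grip: the ring's underside is 14 mm plus this value above the end of the rod. The dark knurled steel ring is 28 mm across, 12 mm high and held on the rod by friction: it takes about 4 N to slide it and it stays where it is left. At the start it is 14 to 20 mm above the end of the rod, lower than any bore is deep
- ring_underside (a point): centre of the underside of the stop ring, on the rod's axis
- valve_body: the work piece, an aluminium valve body bolted down: flange 104 x 70 x 14 mm (x, y, z) with four cap screws, on it a cast block 58 x 58 mm up to 56 mm high, whose machined top pad, 50 x 50 mm, reaches 62 mm; brass unions stand out of its sides along y, up to 48 mm from the middle. Origin: middle of its underside, on the bench; z up
- bore_mouth (a point): centre of the mouth of the blind bore, in the middle of the flat top pad, 62 mm above the bench; z up. The bore is 11.5 mm across with a 1.5 mm chamfer, upright, 28 to 46 mm deep: the depth differs from piece to piece and is what is to be found
- stand: the gauge's stand, fixed to the bench: base plate 100 x 80 x 10 mm, a post at its back, on it a level fork 12 mm thick whose upper face is 115 mm above the bench. The fork's slot, 14 mm wide, is open to the stand's -x; the prongs end 28 mm from the seat centre. It passes the rod between ring and shoulder, not the ring. Origin: on the bench under the seat centre; z up
- stand_seat (a point): centre of the stand's seat, on the fork's upper face; axes as the stand. When the gauge hangs there, its shoulder's underside is at this point within 4 mm, the flat sides of its grip face the stand's y, and the rod ends 25 mm above the bench. Lips 3 mm high round the seat (a recess about 29 x 30 mm): lift the gauge 4 mm or more to take it out or in along x
- punch_1: bystander: slim steel press punch, 20 mm across, 60 mm high, standing; origin at its foot
- punch_3: bystander: short dark press punch, 26 mm across, 38 mm high, standing; origin at its foot
- fitting_0: bystander: brass fitting, 34 mm high, standing; origin at its foot
- dial_gauge: bystander: dial indicator lying on its back, 116 x 59 x 26 mm; origin at the middle of its underside
- parts_jar: bystander: jar with a dark lid, 65 mm across, 60 mm high; origin at its foot
Not all that is in view belongs to the job. What is meant by the gauge is not purple, and is the larger of those in its own colour.

How it is judged (in metres and radians):
On the way, in this order (a step that is already met when the one before it is completed fails the run):
1. the rod stands on the bottom of the bore, pressed there with more than 3 N, with the stop ring down on the face of the valve body (within 1.5 mm), for half a second (contact force between gauge_tip and anything else above 3 N and z of ring_underside in the frame of bore_mouth below 0.0015 m and z of tip_end in the frame of bore_mouth below -0.024 m and horizontal distance between tip_end and bore_mouth below 0.004 m), for 0.5 s.
2. the rod is drawn clear of the bore (z of tip_end in the frame of bore_mouth above 0.003 m), for 0.1 s.
At the end, for the whole second after the job is handed in: The gauge hangs in its stand by the shoulder: shoulder within 6 mm of the seat centre and less than 2 mm above it, upright within 0.06 rad, at rest and released, the stop ring up the rod where the bore set it (more than 25 mm above the end of the rod) (distance between gauge_shoulder and stand_seat below 0.006 m and z of gauge_shoulder in the frame of stand_seat below 0.002 m and angle between gauge's own z axis and vertical below 0.06 rad and linear speed of gauge below 0.02 m/s and value of joint stop_ring above 0.011 m); the robot touches nothing.
It fails at once if the tip of the rod is pressed on anything with more than 20 N (contact force between gauge_tip and anything else above 20 N).
It fails at once if the stop ring is shifted along the rod (faster than 5 mm/s) while the rod is clear of the bore ((velocity of joint stop_ring above 0.005 m/s or velocity of joint stop_ring below -0.005 m/s) and z of tip_end in the frame of bore_mouth above 0 m).
It fails at once if the fingers push on the stop ring (contact force between the fingers and stop_ring above 0.5 N).
It fails at once if a bystander is moved by more than 15 mm (distance of any of punch_1, punch_3, fitting_0, dial_gauge, parts_jar from where it was at the start of the episode above 0.015 m).
It also fails if it takes over 64 s, if anything falls off the work surface, if the arm or the gripper's body presses on something with over 40 N, if the wrist force passes 120 N, or if a joint passes its speed limit or range.

### The arm

A 6-joint arm with a two-finger parallel gripper is mounted at the origin on a cart in front of the work surface, level with it; the furniture and walls round the work are solid. World frame = base frame: x ahead of the robot, y to its left, z up, the work surface at z = 0. Lengths are in m, angles in degrees, forces in N, time in s.
With the tool pointing down it reaches from about 0.325 to 0.85 m from the base axis. Payload 4.4 kg.
Tool frame: the origin (TCP) lies where the fingers leave the gripper's body, on its centre line; the fingertips stand 97 mm ahead of it and the grasp point (between the pads) lies 78 mm ahead of it; z points along the fingers, y is the direction in which the jaws open and shut (so a half turn about z gives the same grasp; the last joint's range is limited). The gripper opens to 94 mm and grips with 3 to 60 N. Pads are 16 mm wide; open, the fingers measure 119 mm over their backs; the gripper's body (75 mm by 177 mm) begins 78 mm behind the grasp point.
Start: joints at [-82.019, 11.837, 88.321, -0, 79.842, -8.623], TCP at [0.164, -0.551, 0.303] pointing down, gripper open.
Joint ranges: [-156.59, 156.59], [-49.26, 127.26], [12.9, 141.05], [-63.56, 243.56], [4.71, 150.69], [-161.64, 161.64]. Speed limits (degrees/s): [159.86, 159.86, 180, 180, 180, 180].

### API

Orientations are given as a 3x3 rotation matrix whose columns are the frame's x, y, z axes.
In Python, from cell import bot gives the robot as it stands. The module is installed in compiled form; this text tells all that it offers.
- The arm moves only by the tool step_arm, never from a script. Its argument "targets" is a list of rows, each an object with "travel": the shift along the world's x, y, z in m, a list of three; "dr": the turn, a rotation vector about the world's x, y, z in degrees, a list of three. In form: [{"travel": [x, y, z], "dr": [wx, wy, wz]}, ...]. A call has 1 to 20 rows; each row shifts and turns the commanded pose from where the row before left it; what a row does not reach is not made up. A row lasts 1/8 s, in which the tool goes at most 62.5 mm and 10.7 degrees, less where a joint would pass 70% of its speed; a pose out of reach is approached as far as the arm can. A call is refused whole if a number of a shift passes 0.0625 or a number of a turn 10.7, either way. A call with a gripper value outside its range is refused whole. "jaw" is the opening, from 0 (shut) to 1 (fully open), set as the call begins (left out, the last holds). The fingers move at their own pace and stop on an object; "grip_force" is the grip in N (left out, the last holds). Time passes only in rows, so rows that do not move let the fingers close. It gives the time, the measured TCP pose, the force and the opening at its end, in the units of the state.
- bot.get_state(): the state, without advancing time (a new reading comes with each control period).
- bot.grab_frame(name): name is "scene" or "top" or "wrist"; returns (picture, depth): 384x512x3 uint8, blue, green, red; 384x512 float32, m along the optical axis (not along the pixel's ray), 0 where there is no reading.
- bot.camera_params(name): a dict with "camera_matrix" (3x3 intrinsics, pixels), "pose" (4x4, takes a point from camera to world coordinates); the wrist camera has in their place "mount" (4x4, takes a point from camera to tool coordinates, whose origin is the TCP and whose axes are the flange's). Camera axes: x right, y up, looking along -z (the intrinsics and any distortion apply to the point x, -y, -z); pixel columns grow to the right and rows downward; lengths in m; the calibration is good to about 2 mm. A picture is of the moment at which its call begins: read the wrist's pose just before it. camera_params takes no time and is no camera call.
- bot.hand_in(): hands the job in, once; it reports no verdict.
The state is a dict: "clock": time; "q": joint angles; "dq": joint speeds; "joint_torque": joint torques, N m; "position": TCP position; "orientation": TCP orientation; "wrist_force": force on the tool from outside, world axes, zero at the start; "moment": the same for the moment, N m; "width": finger opening in m.
Only numpy, scipy, OpenCV 4.12 (cv2) and the standard library are available. Lean on these libraries where they do the work, as an engineer would, in place of code of your own. Each camera call takes 0.05 s, during which the arm holds its last target. There are 200 camera calls.

## Working session

There is one attempt and no reset: what is moved stays moved. The work goes in short steps, Python scripts to look and compute and a tool call to move; the robot and the scene stay as the last step left them, time stands still between calls to the robot, and variables do not carry over. Pictures are saved under pics/ and viewed, about 8 in all and at most 12, crops included, and the job is handed in when it is done.

Besides the shell and the picture viewer there is one more tool, called after ">>>" as name(argument=value, ...) on one line, values as JSON. step_arm: Moves the arm, as the interface text tells. Its arguments: {"type":"object","properties":{"targets":{"type":"array","items":{"type":"object","properties":{"travel":{"type":"array","items":{"type":"number"}},"dr":{"type":"array","items":{"type":"number"}}}}},"jaw":{"type":"number"},"grip_force":{"type":"number"}},"required":["targets"]}

```bash
mkdir -p pics
cat > h.py <<'E'
import numpy as np, cv2
from cell import bot
def grab(n):
    s=bot.get_state(); im,d=bot.grab_frame(n); p=bot.camera_params(n)
    K=np.array(p["camera_matrix"])
    if "pose" in p: T=np.array(p["pose"])
    else:
        W=np.eye(4); W[:3,:3]=np.array(s["orientation"]); W[:3,3]=s["position"]; T=W@np.array(p["mount"])
    v,u=np.mgrid[:384,:512]
    P=np.stack([(u-K[0,2])/K[0,0]*d,-(v-K[1,2])/K[1,1]*d,-d],-1)
    X=P@T[:3,:3].T+T[:3,3]; X[d==0]=np.nan
    return im,d,X,K,T,p
E
python3 - <<'E'
from h import *
for n in("scene","top"):
    im,d,X,K,T,p=grab(n); cv2.imwrite(f"pics/{n}0.png",cv2.resize(im,(800,600))); np.savez(f"{n}0.npz",im=im,X=X,d=d,K=K,T=T)
    print(n,p.keys(),K.tolist(),T.round(3).tolist())
s=bot.get_state();print(s)
print(bot.camera_params("wrist"))
E
```

```text
scene dict_keys(['camera_matrix', 'pose']) [[371.98348450071995, 0.0, 250.23516377675494], [0.0, 371.98348450071995, 196.2707944475628], [0.0, 0.0, 1.0]] [[-0.862, 0.296, -0.412, 0.175], [-0.507, -0.483, 0.714, 0.509], [0.012, 0.824, 0.567, 0.646], [0.0, 0.0, 0.0, 1.0]]
top dict_keys(['camera_matrix', 'pose']) [[456.0603267251961, 0.0, 251.2035119105877], [0.0, 456.0603267251961, 192.27174921010607], [0.0, 0.0, 1.0]] [[0.005, 0.987, -0.158, 0.352], [-1.0, 0.008, 0.014, -0.167], [0.015, 0.158, 0.987, 1.301], [0.0, 0.0, 0.0, 1.0]]
{'clock': 0.1, 'q': array([-8.20188087e+01,  1.18810513e+01,  8.83937496e+01, -1.37488640e-03,
        7.98427249e+01, -8.62206079e+00]), 'dq': array([ 0.06885776, -0.20276187, -0.24033437, -0.03825051, -0.03093874,
       -0.04174899]), 'joint_torque': array([ 7.02653251e-04, -3.71862638e+01, -2.82292074e+01,  7.00789830e-02,
        3.11568228e-02, -4.34405467e-05]), 'position': array([ 0.16422187, -0.550508  ,  0.30161374]), 'orientation': array([[ 9.58305185e-01,  2.85746526e-01, -3.08197752e-04],
       [ 2.85746551e-01, -9.58303081e-01,  2.02806103e-03],
       [ 2.84164539e-04, -2.03156785e-03, -9.99997896e-01]]), 'wrist_force': array([ 0.65902427, -0.54833569, -0.41253438]), 'moment': array([ 0.01823197, -0.00716027, -0.02894482]), 'width': 0.09386483269119342}
{'camera_matrix': array([[312.57065693,   0.        , 255.34776064],
       [  0.        , 312.57065693, 191.5191019 ],
       [  0.        ,   0.        ,   1.        ]]), 'mount': array([[ 3.60363244e-04,  9.59235585e-01,  2.82607436e-01,
         8.19594544e-02],
       [ 9.99999935e-01, -3.38152570e-04, -1.27368350e-04,
        -3.51590813e-04],
       [-2.66118228e-05,  2.82607463e-01, -9.59235644e-01,
        -8.25269109e-02],
       [ 0.00000000e+00,  0.00000000e+00,  0.00000000e+00,
         1.00000000e+00]])}
```

View pics/scene0.png

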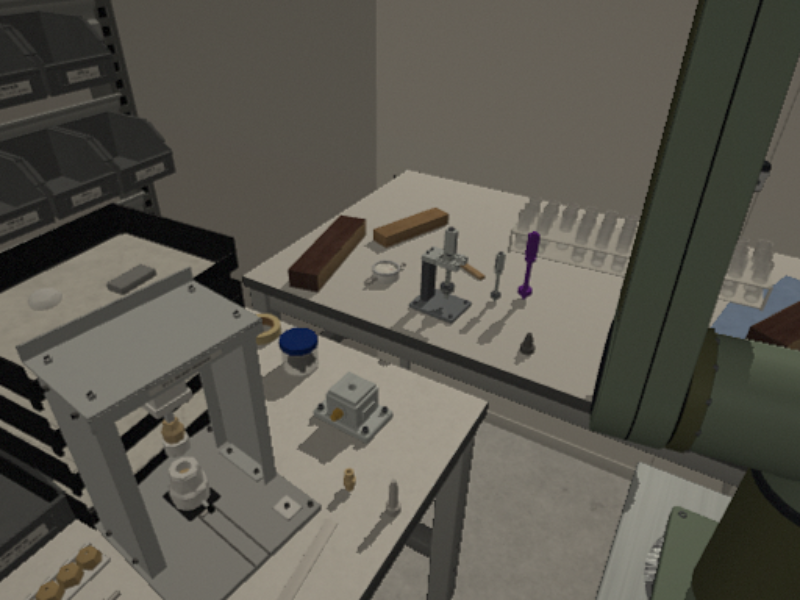

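View pics/top0.png

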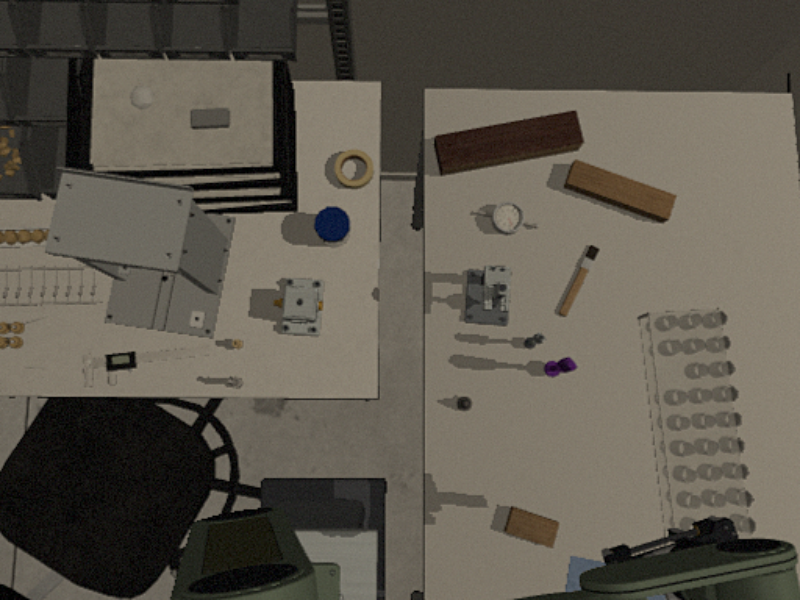

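The candidates in the scene picture are the gauge in the stand (450,245), a grey one standing free (498,275) and a purple one (530,260). The one in the stand looks like the larger grey gauge. I'll measure it and confirm in a crop.

Run:
```python
from h import *
S=np.load("scene0.npz");T=np.load("top0.npz")
a=S["im"][135:235,250:360]; b=T["im"][160:250,280:385]
c=np.hstack([cv2.resize(a,(400,400),interpolation=3),cv2.resize(b,(400,400),interpolation=3)])
c=cv2.convertScaleAbs(c,alpha=1.6)
cv2.imwrite("pics/crop.png",c)
X=S["X"]
def at(u,v): 
    u=int(u*.64);v=int(v*.64); return X[v,u].round(3)
for n,u,v in [("cap",450,230),("capsmall",499,255),("purple",532,236),("padtop",350,384),("stand base",440,308)]: print(n,at(u,v))
XT=T["X"]
for n,u,v in [("pad",300,290),("pad2",300,305),("cap",497,270),("small",537,338),("purple",568,364),("base",475,310),("jar",332,224)]:print(n,XT[int(v*.64),int(u*.64)].round(3))
# pad top: points z 55..67
for nm,A in(("S",X),("T",XT)):
    m=(abs(A[...,2]-.062)<.004)&(abs(A[...,0]-XT[195,192,0])<.05)&(abs(A[...,1]-XT[195,192,1])<.05)
    P=A[m]; print(nm,len(P),P.mean(0).round(4)); 
    if len(P)>5:
        r=cv2.minAreaRect((P[:,:2]*1000).astype(np.float32)); print(r)
    c0=XT[int(290*.64),int(490*.64)]
    m=(abs(A[...,0]-c0[0])<.08)&(abs(A[...,1]-c0[1])<.08)
    for lo,hi in((.105,.12),(.125,.145),(.15,.18)):
        P=A[m&(A[...,2]>lo)&(A[...,2]<hi)]
        if len(P)>5: print(lo,len(P),P.mean(0).round(4),cv2.minAreaRect((P[:,:2]*1000).astype(np.float32)))
```

```text
cap [ 0.554 -0.356  0.17 ]
capsmall [ 0.482 -0.427  0.107]
purple [ 0.435 -0.461  0.144]
padtop [ 0.552 -0.026  0.059]
stand base [ 0.559 -0.344  0.006]
pad [ 0.569 -0.022  0.064]
pad2 [ 0.547 -0.017  0.021]
cap [ 0.597 -0.361  0.115]
small [ 0.481 -0.427  0.106]
purple [ 0.436 -0.466  0.151]
base [ 0.543 -0.336  0.011]
jar [ 0.691 -0.073  0.053]
S 302 [ 0.5437 -0.0183  0.0596]
((544.971435546875, -18.494176864624023), (52.122623443603516, 51.09320831298828), 86.79312133789062)
0.105 231 [ 0.5602 -0.353   0.1121] ((562.1790771484375, -358.890869140625), (49.352962493896484, 74.71321868896484), 85.41346740722656)
0.125 53 [ 0.5514 -0.3549  0.135 ] ((551.4996948242188, -354.6561584472656), (23.952909469604492, 13.255476951599121), 18.151229858398438)
0.15 69 [ 0.5514 -0.3561  0.1632] ((552.39013671875, -359.1240234375), (14.859419822692871, 23.057851791381836), 85.06485748291016)
T 297 [ 0.5464 -0.0202  0.0617]
((545.790771484375, -20.615278244018555), (54.289772033691406, 55.018680572509766), 86.37637329101562)
0.105 349 [ 0.5682 -0.3582  0.1149] ((537.6884155273438, -369.5699462890625), (141.23609924316406, 67.50188446044922), 21.274232864379883)
0.125 17 [ 0.5502 -0.3574  0.1347] ((550.5360107421875, -360.23699951171875), (22.992706298828125, 17.095661163330078), 62.35835647583008)
0.15 64 [ 0.5535 -0.3591  0.1696] ((554.4541015625, -359.67138671875), (23.153522491455078, 14.254720687866211), 1.95089590549469)
```

View pics/crop.png

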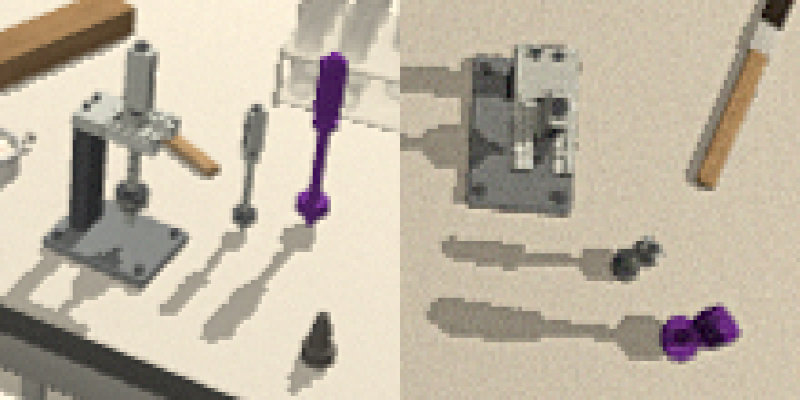

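The crop confirms it. The gauge in the stand is the grey one and the largest of that colour, with its top at 0.17 m and its ring under the fork. The free-standing grey one (top at 0.107 m) is the smaller decoy. The slot opens towards world -x. Next I move above it.

>>> step_arm(targets=[{"travel":[0.0325,0.016,0.0025],"dr":[0,0,-1.4]},{"travel":[0.0325,0.016,0.0025],"dr":[0,0,-1.4]},{"travel":[0.0325,0.016,0.0025],"dr":[0,0,-1.4]},{"travel":[0.0325,0.016,0.0025],"dr":[0,0,-1.4]},{"travel":[0.0325,0.016,0.0025],"dr":[0,0,-1.4]},{"travel":[0.0325,0.016,0.0025],"dr":[0,0,-1.4]},{"travel":[0.0325,0.016,0.0025],"dr":[0,0,-1.4]},{"travel":[0.0325,0.016,0.0025],"dr":[0,0,-1.4]},{"travel":[0.0325,0.016,0.0025],"dr":[0,0,-1.4]},{"travel":[0.0325,0.016,0.0025],"dr":[0,0,-1.4]},{"travel":[0.0325,0.016,0.0025],"dr":[0,0,-1.4]},{"travel":[0.0315,0.017,0.0025],"dr":[0,0,-1.2]},{"travel":[0,0,0]},{"travel":[0,0,0]}], jaw=0.6, grip_force=45)

```text
validation failed for argument at $.ta...
```

```bash
cat > w.py <<'E'
from h import *
import sys
im,d,X,K,T,p=grab("wrist"); n=sys.argv[1]
np.savez(n+".npz",im=im,X=X,d=d,K=K,T=T)
cv2.imwrite(f"pics/{n}.png",cv2.convertScaleAbs(cv2.resize(im,(768,576),interpolation=3),alpha=1.4))
s=bot.get_state();print(s["clock"],s["position"].round(4),s["orientation"].round(4).tolist(),s["wrist_force"].round(2))
E
python3 w.py w1
python3 - <<'E'
from h import *
D=np.load("w1.npz");X=D["X"]
m=(abs(X[...,0]-.56)<.07)&(abs(X[...,1]+.36)<.06)
for lo,hi in((.105,.12),(.12,.135),(.166,.173),(.173,.181)):
    P=X[m&(X[...,2]>lo)&(X[...,2]<hi)]
    if len(P)>5: print(lo,len(P),P.mean(0).round(4),cv2.minAreaRect((P[:,:2]*1000).astype(np.float32)))
E
```

```text
0.15 [ 0.1642 -0.5506  0.3018] [[0.9583, 0.2858, -0.0002], [0.2858, -0.9583, 0.0017], [0.0003, -0.0017, -1.0]] [-0.32 -0.27  0.45]
```

View pics/w1.png

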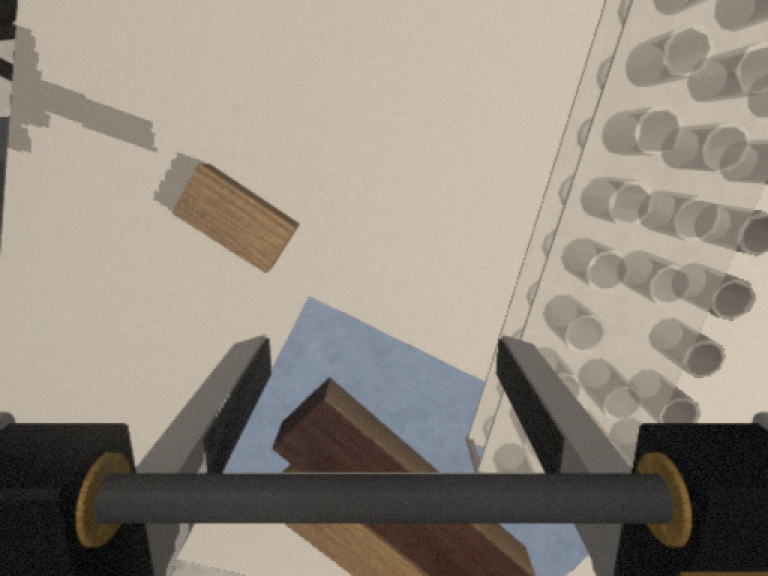

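The move was refused because two rows lacked "dr", so the arm hasn't moved. This picture shows only the fingers and the blue mat. I'll resend with complete rows.

>>> step_arm(targets=[{"travel":[0.0325,0.016,0.0025],"dr":[0,0,-1.4]},{"travel":[0.0325,0.016,0.0025],"dr":[0,0,-1.4]},{"travel":[0.0325,0.016,0.0025],"dr":[0,0,-1.4]},{"travel":[0.0325,0.016,0.0025],"dr":[0,0,-1.4]},{"travel":[0.0325,0.016,0.0025],"dr":[0,0,-1.4]},{"travel":[0.0325,0.016,0.0025],"dr":[0,0,-1.4]},{"travel":[0.0325,0.016,0.0025],"dr":[0,0,-1.4]},{"travel":[0.0325,0.016,0.0025],"dr":[0,0,-1.4]},{"travel":[0.0325,0.016,0.0025],"dr":[0,0,-1.4]},{"travel":[0.0325,0.016,0.0025],"dr":[0,0,-1.4]},{"travel":[0.0325,0.016,0.0025],"dr":[0,0,-1.4]},{"travel":[0.0315,0.017,0.0025],"dr":[0,0,-1.2]},{"travel":[0,0,0],"dr":[0,0,0]},{"travel":[0,0,0],"dr":[0,0,0]}], jaw=0.6, grip_force=45)

```text
clock: 1.9
position: [0.5527, -0.3581, 0.332]
orientation: [[1.0, 0.0, -0.001], [0.0, -1.0, 0.0], [-0.001, -0.0, -1.0]]
wrist_force: [-0.4, -0.0, -0.2]
width: 0.0565
```

```bash
python3 w.py w2
python3 - <<'E'
from h import *
D=np.load("w2.npz");X=D["X"]
m=(abs(X[...,0]-.56)<.07)&(abs(X[...,1]+.36)<.06)
for lo,hi in((.105,.123),(.123,.135),(.166,.1735),(.1735,.181)):
    P=X[m&(X[...,2]>lo)&(X[...,2]<hi)]
    if len(P)>5: print(lo,len(P),P.mean(0).round(4),cv2.minAreaRect((P[:,:2]*1000).astype(np.float32)))
E
```

```text
1.95 [ 0.5525 -0.3584  0.3321] [[1.0, -0.0005, -0.0012], [-0.0005, -1.0, 0.0003], [-0.0012, -0.0003, -1.0]] [-1.22  0.07  0.71]
0.105 2819 [ 0.5723 -0.36    0.1161] ((566.47509765625, -360.0575256347656), (44.032875061035156, 78.69140625), 85.74092102050781)
0.123 24 [ 0.565  -0.3601  0.131 ] ((563.2233276367188, -358.2676696777344), (7.346621036529541, 16.542274475097656), 28.754850387573242)
0.166 270 [ 0.5575 -0.3598  0.1715] ((555.3323974609375, -360.016845703125), (13.94582748413086, 22.299638748168945), 86.52330780029297)
0.1735 181 [ 0.5552 -0.3601  0.1759] ((555.5272216796875, -361.6009521484375), (13.012608528137207, 14.074440002441406), 43.30183029174805)
```

View pics/w2.png

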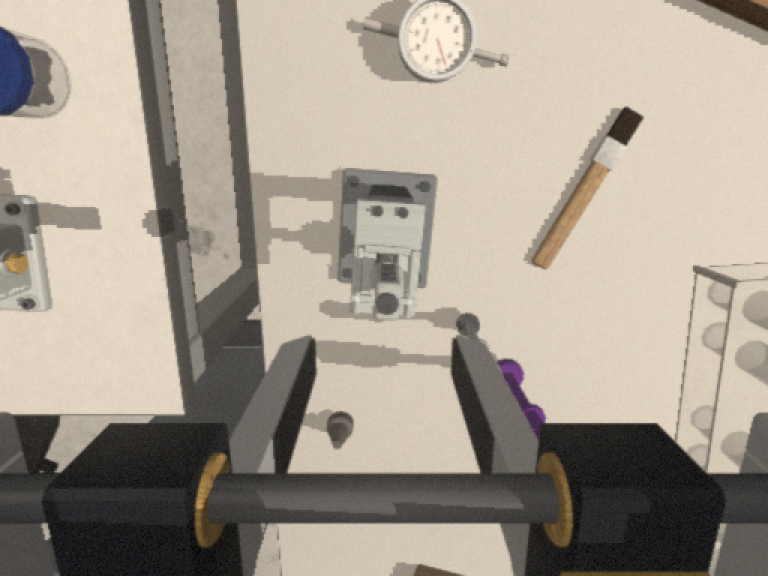

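The gauge's cap is at (387,303), between the fingers. The stand is yawed about -4°, and its axis is at (0.5553, -0.3600). I'll align, descend and close.

>>> step_arm(targets=[{"travel":[0.0014,-0.0008,0],"dr":[0,0,-2]},{"travel":[0.0014,-0.0008,0],"dr":[0,0,-2]},{"travel":[0,0,-0.01],"dr":[0,0,0]},{"travel":[0,0,-0.015],"dr":[0,0,0]},{"travel":[0,0,-0.015],"dr":[0,0,0]},{"travel":[0,0,-0.015],"dr":[0,0,0]},{"travel":[0,0,-0.015],"dr":[0,0,0]},{"travel":[0,0,-0.015],"dr":[0,0,0]},{"travel":[0,0,-0.012],"dr":[0,0,0]},{"travel":[0,0,-0.007],"dr":[0,0,0]},{"travel":[0,0,0],"dr":[0,0,0]},{"travel":[0,0,0],"dr":[0,0,0]}])

```text
clock: 3.45
position: [0.5564, -0.3599, 0.2294]
orientation: [[0.998, -0.07, 0.001], [-0.07, -0.998, -0.001], [0.001, 0.001, -1.0]]
wrist_force: [-0.9, 0.2, 0.7]
width: 0.0568
```

>>> step_arm(targets=[{"travel":[0,0,0],"dr":[0,0,0]},{"travel":[0,0,0],"dr":[0,0,0]},{"travel":[0,0,0],"dr":[0,0,0]},{"travel":[0,0,0],"dr":[0,0,0]},{"travel":[0,0,0],"dr":[0,0,0]},{"travel":[0,0,0],"dr":[0,0,0]}], jaw=0, grip_force=45)

```text
clock: 4.2
position: [0.5561, -0.3597, 0.2287]
orientation: [[0.998, -0.07, -0.0], [-0.07, -0.998, -0.0], [-0.0, 0.0, -1.0]]
wrist_force: [-0.4, 0.8, 0.7]
width: 0.0137
```

Gripped at 13.7 mm. I'll lift 8 mm and move out along the slot, then up.

>>> step_arm(targets=[{"travel":[0,0,0.002],"dr":[0,0,0]},{"travel":[0,0,0.003],"dr":[0,0,0]},{"travel":[0,0,0.003],"dr":[0,0,0]},{"travel":[0,0,0],"dr":[0,0,0]},{"travel":[0,0,0],"dr":[0,0,0]},{"travel":[-0.005,0.00035,0],"dr":[0,0,0]},{"travel":[-0.01,0.0007,0],"dr":[0,0,0]},{"travel":[-0.01,0.0007,0],"dr":[0,0,0]},{"travel":[-0.01,0.0007,0],"dr":[0,0,0]},{"travel":[-0.01,0.0007,0],"dr":[0,0,0]},{"travel":[-0.01,0.0007,0],"dr":[0,0,0]},{"travel":[-0.01,0.0007,0],"dr":[0,0,0]},{"travel":[0,0,0.01],"dr":[0,0,0]},{"travel":[0,0,0.02],"dr":[0,0,0]},{"travel":[0,0,0.02],"dr":[0,0,0]},{"travel":[0,0,0.02],"dr":[0,0,0]},{"travel":[0,0,0.01],"dr":[0,0,0]},{"travel":[0,0,0],"dr":[0,0,0]}])

```text
clock: 6.45
position: [0.4916, -0.3554, 0.3179]
orientation: [[0.998, -0.07, 0.002], [-0.07, -0.998, -0.002], [0.002, 0.002, -1.0]]
wrist_force: [0.6, -0.0, -2.7]
width: 0.0138
```

```bash
python3 w.py w3
python3 - <<'E'
from h import *
for n in("scene","top"):
    X=np.load(n+"0.npz")["X"]; 
    for lo in(.07,.2,.3):
        P=X[(X[...,2]>lo)&(X[...,0]>.4)&(X[...,0]<.8)&(X[...,1]>-.15)&(X[...,1]<.2)]
        if len(P): print(n,lo,len(P),P.min(0).round(3),P.max(0).round(3))
E
```

```text
6.5 [ 0.4912 -0.3551  0.3167] [[0.9976, -0.0696, 0.0003], [-0.0696, -0.9976, -0.0002], [0.0003, 0.0002, -1.0]] [-0.1  -0.02 -1.51]
scene 0.07 6031 [ 0.554 -0.007  0.07 ] [0.8   0.2   0.294]
scene 0.2 3972 [ 0.554 -0.007  0.2  ] [0.8   0.2   0.294]
top 0.07 6790 [ 0.556 -0.007  0.07 ] [0.8   0.2   0.298]
top 0.2 4865 [ 0.556 -0.007  0.2  ] [0.8   0.2   0.298]
```

View pics/w3.png

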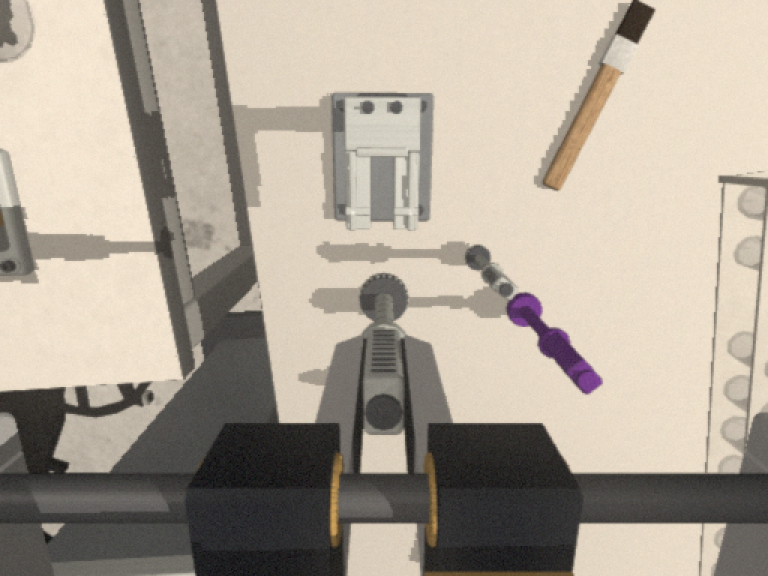

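The gauge is held centrally; the ring is at (384,298) and the cap at (384,412). The press beside the valve body is 0.29 m high, so I need its footprint to choose the gripper's yaw.

Run:
```python
from h import *
A=[np.load(n+"0.npz")["X"].reshape(-1,3) for n in("scene","top")]; P=np.vstack(A)
P=P[(P[:,2]>.1)&(P[:,0]>.35)&(P[:,0]<.85)&(P[:,1]>-.15)&(P[:,1]<.4)]
H,xe,ye=np.histogram2d(P[:,0],P[:,1],bins=[np.arange(.44,.86,.02),np.arange(-.06,.32,.02)])
print("y from",ye[0]); 
for i in range(len(xe)-1)[::-1]: print(round(xe[i],2),H[i].astype(int))
for lo,hi in((.1,.15),(.15,.2),(.2,.25),(.25,.31)):
    Q=P[(P[:,2]>lo)&(P[:,2]<hi)&(P[:,1]<.3)]; k=Q[:,1]-0*Q[:,0]
    print(lo,len(Q),np.percentile(Q,[0,1,5],0).round(3).tolist())
# wrist: ring & cap offsets in world relative to TCP
```

```text
y from -0.06
0.82 [  0   0  59 192  98 102  82  55  52  66 108 115 151 301 198 130 131 103]
0.8 [  0   0 102 150  95 101  96 106 117 142 114 119 114 128 102  89  97 138]
0.78 [  0   0 163 113 103 101  98 145 139 137  69  64  62  62  60  62  78 111]
0.76 [  0   0 236  86 105  68  61  61  63  63  62  58  65  63  63  64  71 123]
0.74 [  0   0 253 107 112 106  84  88  85  79  76  74  67  75  61  64  62 123]
0.72 [  0   0 219 182 174 187 143 121 121 122 103  82  56  53  50  45  51  45]
0.7 [  0   0   0   0   0   0   0   0   0   4  15  25  37  35  29  18  35 185]
0.68 [  0   0   0   0   0   0   0   0   4  43 132 176 203 230 267 298 309 187]
0.66 [  0   0   0   0   0   0   0   0  45 470 163 147 149 154 164 170 170 191]
0.64 [  0   0   0   0   0   0   0   0   4 437 148 149 145 159 173 173 180 182]
0.62 [  0   0   0   0   0   0   0   0   0 456 145 152 161 245 440 218 181 197]
0.6 [  0   0   0   0   0   0   0   0   0 501 149 155 157 287 343 235 191 202]
0.58 [  0   0   0   0   0   0   0   0   0 319 144 161 162 182 186 189 190 213]
0.56 [  0   0   0   0   0   0   0   0   0 309 677 243 249 246 230 220 207 178]
0.54 [  0   0   0   0   0   0   0   0   0  47 118  26   0   0   0   0   0   0]
0.52 [0 0 0 0 0 0 0 0 0 0 0 0 0 0 0 0 0 0]
0.5 [0 0 0 0 0 0 0 0 0 0 0 0 0 0 0 0 0 0]
0.48 [0 0 0 0 0 0 0 0 0 0 0 0 0 0 0 0 0 0]
0.46 [0 0 0 0 0 0 0 0 0 0 0 0 0 0 0 0 0 0]
0.44 [0 0 0 0 0 0 0 0 0 0 0 0 0 0 0 0 0 0]
0.1 1712 [[0.565, -0.007, 0.1], [0.566, -0.005, 0.1], [0.567, -0.0, 0.103]]
0.15 2000 [[0.564, -0.007, 0.15], [0.566, -0.006, 0.15], [0.567, -0.004, 0.151]]
0.2 9534 [[0.564, -0.007, 0.2], [0.567, -0.003, 0.204], [0.616, 0.001, 0.218]]
0.25 12245 [[0.554, -0.007, 0.25], [0.559, -0.002, 0.252], [0.566, 0.127, 0.258]]
```

>>> step_arm(targets=[{"travel":[0,0.015,0],"dr":[0,0,0]},{"travel":[0,0.032,0],"dr":[0,0,0]},{"travel":[0,0.032,0],"dr":[0,0,0]},{"travel":[0,0.032,0],"dr":[0,0,0]},{"travel":[0,0.032,0],"dr":[0,0,0]},{"travel":[0,0.032,0],"dr":[0,0,0]},{"travel":[0,0.032,0],"dr":[0,0,0]},{"travel":[0,0.032,0],"dr":[0,0,0]},{"travel":[0,0.032,0],"dr":[0,0,0]},{"travel":[0,0.032,0],"dr":[0,0,0]},{"travel":[0,0.02,0],"dr":[0,0,0]},{"travel":[0,0.012,0],"dr":[0,0,0]},{"travel":[0,0,0],"dr":[0,0,0]},{"travel":[0,0,0],"dr":[0,0,0]},{"travel":[0,0,0],"dr":[0,0,0]}])

```text
clock: 8.38
position: [0.4911, -0.0208, 0.3166]
orientation: [[0.997, -0.071, -0.0], [-0.071, -0.997, -0.0], [-0.0, 0.0, -1.0]]
wrist_force: [-1.0, -0.9, -1.7]
width: 0.0138
```

```bash
python3 w.py w4
python3 - <<'E'
from h import *
D=np.load("w4.npz");X=D["X"];im=D["im"]
g=cv2.cvtColor(im,cv2.COLOR_BGR2GRAY)
m=(abs(X[...,2]-.062)<.004)&(abs(X[...,0]-.547)<.04)&(abs(X[...,1]+.02)<.04)
P=X[m];print("pad",len(P),P.mean(0).round(4),cv2.minAreaRect((P[:,:2]*1000).astype(np.float32)))
u=lambda m:np.argwhere(m)[:,::-1].mean(0); print("pad px",u(m))
c=u(m).astype(int); y0,x0=c[1]-35,c[0]-35
c4=cv2.resize(im[y0:y0+70,x0:x0+70],(560,560),interpolation=3); cv2.imwrite("pics/w4c.png",cv2.convertScaleAbs(c4,alpha=1.3)); print("crop org",x0,y0)
E
```

```text
8.425 [ 0.4911 -0.0207  0.3166] [[0.9975, -0.0708, -0.0001], [-0.0708, -0.9975, -0.0001], [-0.0001, 0.0001, -1.0]] [-0.17 -0.81 -2.57]
pad 2191 [ 0.5468 -0.0197  0.0625] ((545.9783935546875, -19.517620086669922), (51.04655838012695, 51.70997619628906), 88.62309265136719)
pad px [250.60474669 125.31948882]
crop org 215 90
```

View pics/w4.png

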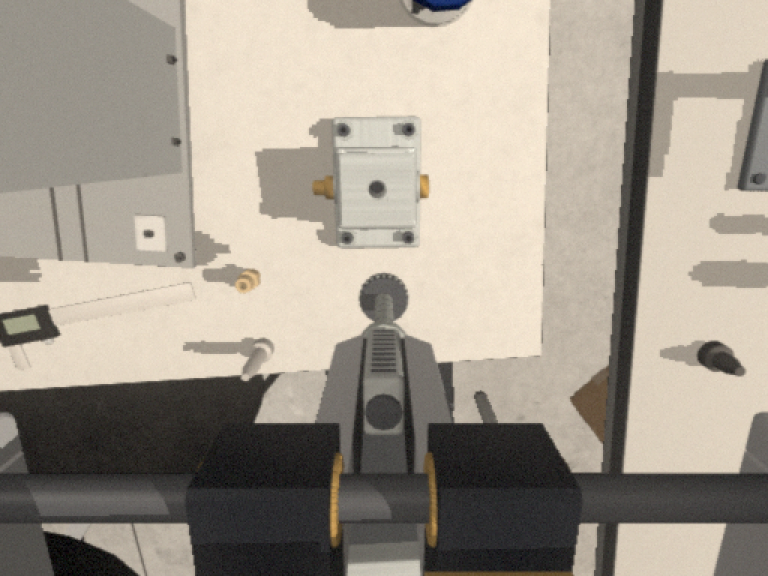

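The bore is at (377,188) and the ring at (384,298), both clearly visible. I'll compute their offset.

Run:
```python
from h import *
from scipy.optimize import least_squares
D=np.load("w4.npz");X=D["X"];im=D["im"];K=D["K"];T=D["T"]
g=cv2.cvtColor(im,cv2.COLOR_BGR2GRAY).astype(float)
def ray(u,v,z):
    r=T[:3,:3]@np.array([(u-K[0,2])/K[0,0],-(v-K[1,2])/K[1,1],-1]); t=(z-T[2,3])/r[2]; return T[:3,3]+t*r
w=g[113:138,239:264]; bg=np.median(w); wt=np.clip(bg*.75-w,0,None); v,u=np.mgrid[113:138,239:264]
uv=(wt*u).sum()/wt.sum(),(wt*v).sum()/wt.sum(); print("bore px",uv,"area",(wt>0).sum(),ray(*uv,.062).round(4))
# ring
Z=X[...,2]; m=np.zeros_like(g,bool); m[178:222,235:278]=True
m&=(Z>.115)&(Z<.16); P=X[m]
zt=np.median(P[:,2]); print("ring z",zt,len(P),np.percentile(P[:,2],[5,25,50,75,95]).round(4))
mk=((Z>.10)&(Z<.155)).astype(np.uint8); mk[:,:235]=0;mk[:,278:]=0;mk[:178]=0;mk[212:]=0
c=max(cv2.findContours(mk,cv2.RETR_EXTERNAL,cv2.CHAIN_APPROX_NONE)[0],key=len)[:,0]
c=c[c[:,1]<206]; W=np.array([ray(a,b,zt)[:2] for a,b in c])
f=least_squares(lambda p:np.hypot(W[:,0]-p[0],W[:,1]-p[1])-p[2],[.49,-.02,.014],loss="soft_l1",f_scale=.0005)
print("ring ctr",f.x.round(4),"res",np.abs(f.fun).mean())
# cap
mc=(Z>.255)&(Z<.275);mc[:,:240]=0;mc[:,275:]=0; Q=X[mc]
print("cap",len(Q),Q.mean(0).round(4)); hi=Q[Q[:,2]>np.percentile(Q[:,2],60)]; print(hi.mean(0).round(4))
```

```text
bore px (np.float64(250.67294825363697), np.float64(125.35068442698423)) area 107 [ 0.5469 -0.0198  0.062 ]
ring z 0.1433017465182573 726 [0.1371 0.1426 0.1433 0.1439 0.1519]
ring ctr [ 0.495  -0.0211  0.0119] res 0.0021971148848324447
cap 1344 [ 0.4932 -0.0213  0.262 ]
[ 0.4917 -0.0214  0.2654]
```

Run:
```python
from h import *
from scipy.optimize import least_squares
D=np.load("w4.npz");X=D["X"];K=D["K"];T=D["T"]
def ray(u,v,z):
    r=T[:3,:3]@np.array([(u-K[0,2])/K[0,0],-(v-K[1,2])/K[1,1],-1]); t=(z-T[2,3])/r[2]; return T[:3,3]+t*r
Z=X[...,2]
zt=.1433; pts=[]
for v in range(183,206):   # outermost left/right ring pixels per row
    r=np.where((Z[v,230:285]>.125)&(Z[v,230:285]<.149))[0]
    if len(r)>3: pts+= [(230+r[0]-.5,v),(230+r[-1]+.5,v)]
for u in range(248,264):
    r=np.where((Z[170:230,u]>.125)&(Z[170:230,u]<.149))[0]; pts.append((u,170+r[0]-.5))
print([tuple(map(float,p)) for p in pts[::6]])
W=np.array([ray(a,b,zt)[:2] for a,b in pts])
for fix in(0,1):
    f=least_squares(lambda p:np.hypot(W[:,0]-p[0],W[:,1]-p[1])-(.014 if fix else p[2]),[.49,-.02,.014],loss="soft_l1",f_scale=.0005)
    print(f.x.round(4),np.abs(f.fun).mean())
print("eye",ray(256,198.3,zt)); 
mc=(Z>.263)&(Z<.272);mc[:,:240]=0;mc[:,275:]=0;mc[:258]=0
print("cap px",np.argwhere(mc).mean(0),np.median(Z[mc]))
q=np.argwhere(mc);print(ray(*q.mean(0)[::-1],np.median(Z[mc])))
```

```text
[(247.5, 183.0), (243.5, 186.0), (241.5, 189.0), (240.5, 192.0), (239.5, 195.0), (238.5, 198.0), (239.5, 201.0), (239.5, 204.0), (250.0, 182.5), (256.0, 181.5), (262.0, 182.5)]
[ 0.4921 -0.021   0.0144] 0.0002733149075429509
[ 0.4925 -0.021   0.014 ] 0.00032936672932067996
eye [ 0.49151429 -0.02131571  0.1433    ]
cap px [274.67350746 256.25      ] 0.2642109486587117
[ 0.49091218 -0.02107501  0.26421095]
```

The axis-to-bore shift is about (+0.055, +0.0012). The rod end is about 51 mm above the mouth. I'll move over and come down close.

>>> step_arm(targets=[{"travel":[0.008,0.0012,0],"dr":[0,0,0]},{"travel":[0.015,0,0],"dr":[0,0,0]},{"travel":[0.015,0,0],"dr":[0,0,0]},{"travel":[0.012,0,0],"dr":[0,0,0]},{"travel":[0.005,0,0],"dr":[0,0,0]},{"travel":[0,0,0],"dr":[0,0,0]},{"travel":[0,0,-0.01],"dr":[0,0,0]},{"travel":[0,0,-0.012],"dr":[0,0,0]},{"travel":[0,0,-0.012],"dr":[0,0,0]},{"travel":[0,0,-0.008],"dr":[0,0,0]},{"travel":[0,0,0],"dr":[0,0,0]},{"travel":[0,0,0],"dr":[0,0,0]},{"travel":[0,0,0],"dr":[0,0,0]}])

```text
clock: 10.05
position: [0.5465, -0.019, 0.2753]
orientation: [[0.998, -0.07, 0.001], [-0.07, -0.998, -0.0], [0.001, 0.0, -1.0]]
wrist_force: [-0.6, 0.5, -1.1]
width: 0.0137
```

Run:
```python
from h import *
S=grab("scene"); im=S[0]; T=S[4];K=S[3]
def px(P):
    c=T[:3,:3].T@(np.array(P)-T[:3,3]); return K[0,0]*c[0]/-c[2]+K[0,2], -K[1,1]*c[1]/-c[2]+K[1,2]
u,v=map(int,px([.547,-.02,.07])); print(u,v,px([.547,-.02,.062]))
x0,y0=u-35,v-40
cv2.imwrite("pics/s2.png",cv2.convertScaleAbs(cv2.resize(im[y0:y0+60,x0:x0+75],(750,600),interpolation=3),alpha=1.5)); print(x0,y0)
s=bot.get_state();print(s["position"].round(4),s["wrist_force"].round(2))
```

```text
224 243 (np.float64(224.39964273737357), np.float64(246.18277897396396))
189 203
[ 0.5464 -0.0189  0.2753] [ 0.02  0.05 -1.39]
```

View pics/s2.png

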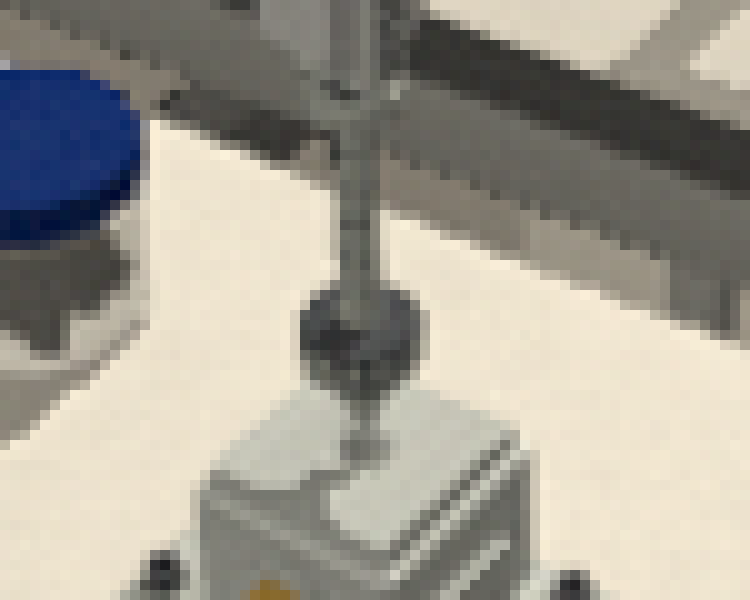

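The tip hangs at crop (362,430), right above the bore at (365,450), so it is aligned within about 1 px. I'll lower gently and watch the force.

>>> step_arm(targets=[{"travel":[0,0,-0.003],"dr":[0,0,0]},{"travel":[0,0,-0.003],"dr":[0,0,0]},{"travel":[0,0,-0.0015],"dr":[0,0,0]},{"travel":[0,0,-0.001],"dr":[0,0,0]},{"travel":[0,0,-0.001],"dr":[0,0,0]},{"travel":[0,0,-0.001],"dr":[0,0,0]},{"travel":[0,0,-0.001],"dr":[0,0,0]},{"travel":[0,0,-0.001],"dr":[0,0,0]},{"travel":[0,0,0],"dr":[0,0,0]}])

```text
clock: 11.22
position: [0.546, -0.0188, 0.262]
orientation: [[0.998, -0.07, -0.0], [-0.07, -0.998, 0.0], [-0.0, -0.0, -1.0]]
wrist_force: [-0.6, 0.7, -1.1]
width: 0.0138
```

>>> step_arm(targets=[{"travel":[0,0,-0.001],"dr":[0,0,0]},{"travel":[0,0,-0.001],"dr":[0,0,0]},{"travel":[0,0,-0.001],"dr":[0,0,0]},{"travel":[0,0,0],"dr":[0,0,0]}])

```text
clock: 11.72
position: [0.5462, -0.0189, 0.2594]
orientation: [[0.998, -0.07, 0.0], [-0.07, -0.998, -0.0], [0.0, 0.0, -1.0]]
wrist_force: [0.0, 0.0, -0.8]
width: 0.014
```

>>> step_arm(targets=[{"travel":[0,0,-0.001],"dr":[0,0,0]},{"travel":[0,0,-0.001],"dr":[0,0,0]},{"travel":[0,0,-0.001],"dr":[0,0,0]},{"travel":[0,0,-0.001],"dr":[0,0,0]},{"travel":[0,0,0],"dr":[0,0,0]}])

```text
clock: 12.35
position: [0.5464, -0.019, 0.2552]
orientation: [[0.998, -0.07, 0.001], [-0.07, -0.998, -0.0], [0.001, 0.0, -1.0]]
wrist_force: [1.6, -1.5, -1.6]
width: 0.0138
```

>>> step_arm(targets=[{"travel":[0,0,-0.001],"dr":[0,0,0]},{"travel":[0,0,-0.001],"dr":[0,0,0]},{"travel":[0,0,-0.001],"dr":[0,0,0]},{"travel":[0,0,-0.001],"dr":[0,0,0]},{"travel":[0,0,0],"dr":[0,0,0]}])

```text
clock: 12.98
position: [0.5464, -0.019, 0.2512]
orientation: [[0.998, -0.07, 0.001], [-0.07, -0.998, -0.0], [0.001, 0.0, -1.0]]
wrist_force: [2.2, -1.2, -1.3]
width: 0.014
```

>>> step_arm(targets=[{"travel":[0.0003,-0.0002,-0.001],"dr":[0,0,0]},{"travel":[0,0,-0.001],"dr":[0,0,0]},{"travel":[0,0,-0.001],"dr":[0,0,0]},{"travel":[0,0,-0.001],"dr":[0,0,0]},{"travel":[0,0,-0.001],"dr":[0,0,0]},{"travel":[0,0,-0.001],"dr":[0,0,0]},{"travel":[0,0,0],"dr":[0,0,0]}])

```text
clock: 13.85
position: [0.5465, -0.0191, 0.2454]
orientation: [[0.998, -0.07, 0.001], [-0.07, -0.998, -0.0], [0.001, 0.0, -1.0]]
wrist_force: [1.0, -1.0, 4.4]
width: 0.0136
```

>>> step_arm(targets=[{"travel":[0,0,-0.001],"dr":[0,0,0]},{"travel":[0,0,-0.001],"dr":[0,0,0]},{"travel":[0,0,-0.001],"dr":[0,0,0]},{"travel":[0,0,-0.001],"dr":[0,0,0]},{"travel":[0,0,0],"dr":[0,0,0]}])

```text
clock: 14.48
position: [0.5465, -0.0191, 0.241]
orientation: [[0.998, -0.07, 0.0], [-0.07, -0.998, -0.0], [0.0, 0.0, -1.0]]
wrist_force: [2.4, -1.0, 3.9]
width: 0.0139
```

The ring is now sliding, with force near +4 N. From here I take half-millimetre steps.

>>> step_arm(targets=[{"travel":[0,0,-0.0005],"dr":[0,0,0]},{"travel":[0,0,-0.0005],"dr":[0,0,0]},{"travel":[0,0,-0.0005],"dr":[0,0,0]},{"travel":[0,0,-0.0005],"dr":[0,0,0]},{"travel":[0,0,-0.0005],"dr":[0,0,0]}])

```text
clock: 15.1
position: [0.5465, -0.0191, 0.2387]
orientation: [[0.998, -0.07, 0.0], [-0.07, -0.998, -0.0], [0.0, 0.0, -1.0]]
wrist_force: [2.6, -0.8, 4.4]
width: 0.0138
```

>>> step_arm(targets=[{"travel":[0,0,-0.0005],"dr":[0,0,0]},{"travel":[0,0,-0.0005],"dr":[0,0,0]}])

```text
clock: 15.35
position: [0.5465, -0.0191, 0.2377]
orientation: [[0.998, -0.07, 0.0], [-0.07, -0.998, -0.0], [0.0, 0.0, -1.0]]
wrist_force: [2.8, -0.3, 4.6]
width: 0.0139
```

Run:
```python
from h import *
D=np.load("w4.npz");print((D["X"][120:131,245:257,2]*1000).round(0))
s=bot.get_state();print(s["position"],s["wrist_force"])
```

```text
[[63. 63. 61. 62. 61. 62. 61. 62. 62. 62. 62. 62.]
 [63. 62. 62. 60. 20. 22. 22. 21. 61. 61. 62. 62.]
 [62. 62. 22. 22. 22. 21. 22. 22. 23. 23. 61. 62.]
 [60. 31. 22. 22. 21. 23. 21. 23. 22. 23. 60. 61.]
 [61. 28. 23. 22. 22. 23. 22. 23. 22. 22. 22. 61.]
 [60. 30. 24. 23. 22. 22. 24. 21. 22. 22. 22. 61.]
 [62. 37. 22. 21. 22. 21. 22. 23. 22. 21. 21. 61.]
 [63. 46. 31. 22. 24. 22. 21. 22. 22. 23. 32. 62.]
 [61. 51. 39. 30. 23. 23. 22. 23. 23. 33. 46. 61.]
 [61. 60. 48. 40. 35. 31. 31. 31. 36. 46. 60. 62.]
 [63. 62. 59. 52. 46. 44. 42. 44. 50. 58. 61. 63.]]
[ 0.5465128  -0.01909702  0.23769552] [ 2.77421217 -0.26115837  4.59587055]
```

>>> step_arm(targets=[{"travel":[0,0,-0.0004],"dr":[0,0,0]},{"travel":[0,0,-0.0004],"dr":[0,0,0]}])

```text
clock: 15.6
position: [0.5465, -0.0191, 0.2369]
orientation: [[0.998, -0.07, 0.0], [-0.07, -0.998, -0.0], [0.0, 0.0, -1.0]]
wrist_force: [2.3, -1.1, 4.6]
width: 0.014
```

The wrist depth image shows the bore bottom at z ≈ 22 mm, a depth of about 40 mm. That puts bottoming at TCP z ≈ 0.2255. I'll go 8 mm quickly, then step finely.

>>> step_arm(targets=[{"travel":[0,0,-0.0005],"dr":[0,0,0]},{"travel":[0,0,-0.0005],"dr":[0,0,0]},{"travel":[0,0,-0.0005],"dr":[0,0,0]},{"travel":[0,0,-0.0005],"dr":[0,0,0]},{"travel":[0,0,-0.0005],"dr":[0,0,0]},{"travel":[0,0,-0.0005],"dr":[0,0,0]},{"travel":[0,0,-0.0005],"dr":[0,0,0]},{"travel":[0,0,-0.0005],"dr":[0,0,0]},{"travel":[0,0,-0.0005],"dr":[0,0,0]},{"travel":[0,0,-0.0005],"dr":[0,0,0]},{"travel":[0,0,-0.0005],"dr":[0,0,0]},{"travel":[0,0,-0.0005],"dr":[0,0,0]},{"travel":[0,0,-0.0005],"dr":[0,0,0]},{"travel":[0,0,-0.0005],"dr":[0,0,0]},{"travel":[0,0,0],"dr":[0,0,0]}])

```text
clock: 17.48
position: [0.5465, -0.0191, 0.2298]
orientation: [[0.998, -0.07, 0.0], [-0.07, -0.998, -0.0], [0.0, 0.0, -1.0]]
wrist_force: [3.3, -0.3, 5.0]
width: 0.0136
```

>>> step_arm(targets=[{"travel":[0,0,-0.0004],"dr":[0,0,0]},{"travel":[0,0,-0.0004],"dr":[0,0,0]},{"travel":[0,0,0],"dr":[0,0,0]}])

```text
clock: 17.85
position: [0.5465, -0.0191, 0.229]
orientation: [[0.998, -0.07, 0.0], [-0.07, -0.998, -0.0], [0.0, 0.0, -1.0]]
wrist_force: [4.5, -0.5, 5.4]
width: 0.0137
```

>>> step_arm(targets=[{"travel":[0.0004,0,-0.0004],"dr":[0,0,0]},{"travel":[0,0,-0.0004],"dr":[0,0,0]},{"travel":[0,0,0],"dr":[0,0,0]}])

```text
clock: 18.23
position: [0.5466, -0.0191, 0.2282]
orientation: [[0.998, -0.07, -0.001], [-0.07, -0.998, -0.0], [-0.001, 0.0, -1.0]]
wrist_force: [3.2, -1.2, 6.0]
width: 0.0137
```

>>> step_arm(targets=[{"travel":[0,0,-0.0004],"dr":[0,0,0]},{"travel":[0,0,-0.0004],"dr":[0,0,0]},{"travel":[0,0,0],"dr":[0,0,0]}])

```text
clock: 18.6
position: [0.5466, -0.0191, 0.2274]
orientation: [[0.998, -0.07, -0.001], [-0.07, -0.998, -0.0], [-0.001, 0.0, -1.0]]
wrist_force: [4.1, -0.7, 5.1]
width: 0.0137
```

>>> step_arm(targets=[{"travel":[0.0004,0,-0.0004],"dr":[0,0,0]},{"travel":[0,0,-0.0003],"dr":[0,0,0]},{"travel":[0,0,0],"dr":[0,0,0]}])

```text
clock: 18.98
position: [0.5468, -0.0191, 0.2265]
orientation: [[0.998, -0.07, -0.001], [-0.07, -0.998, -0.0], [-0.001, 0.0, -1.0]]
wrist_force: [3.6, -0.3, 4.6]
width: 0.014
```

>>> step_arm(targets=[{"travel":[0,0,-0.0003],"dr":[0,0,0]},{"travel":[0,0,-0.0003],"dr":[0,0,0]},{"travel":[0,0,0],"dr":[0,0,0]}])

```text
clock: 19.35
position: [0.5468, -0.0191, 0.2259]
orientation: [[0.998, -0.07, -0.001], [-0.07, -0.998, -0.0], [-0.001, 0.0, -1.0]]
wrist_force: [3.2, -1.8, 5.5]
width: 0.0137
```

>>> step_arm(targets=[{"travel":[0,0,-0.0003],"dr":[0,0,0]},{"travel":[0,0,-0.0003],"dr":[0,0,0]},{"travel":[0,0,0],"dr":[0,0,0]}])

```text
clock: 19.73
position: [0.5468, -0.0191, 0.2253]
orientation: [[0.998, -0.07, -0.001], [-0.07, -0.998, -0.0], [-0.001, 0.0, -1.0]]
wrist_force: [2.7, -0.7, 5.0]
width: 0.014
```

>>> step_arm(targets=[{"travel":[0,0,-0.0003],"dr":[0,0,0]},{"travel":[0,0,-0.0003],"dr":[0,0,0]},{"travel":[0,0,0],"dr":[0,0,0]}])

```text
clock: 20.1
position: [0.5468, -0.0191, 0.2251]
orientation: [[0.998, -0.07, -0.001], [-0.07, -0.998, -0.0], [-0.001, 0.0, -1.0]]
wrist_force: [2.7, -0.7, 6.5]
width: 0.0139
```

Travel stalled (0.2 mm of 0.6 mm), so it's at the bottom. Now I build up the pressure in small steps.

>>> step_arm(targets=[{"travel":[0,0,-0.0003],"dr":[0,0,0]},{"travel":[0,0,0],"dr":[0,0,0]}])

```text
clock: 20.35
position: [0.5468, -0.0191, 0.225]
orientation: [[0.998, -0.07, -0.001], [-0.07, -0.998, -0.0], [-0.001, 0.0, -1.0]]
wrist_force: [2.1, -1.8, 7.9]
width: 0.0135
```

>>> step_arm(targets=[{"travel":[0,0,-0.0004],"dr":[0,0,0]},{"travel":[0,0,-0.0003],"dr":[0,0,0]},{"travel":[0,0,0],"dr":[0,0,0]}])

```text
clock: 20.72
position: [0.5469, -0.0191, 0.225]
orientation: [[0.998, -0.07, -0.001], [-0.07, -0.998, -0.0], [-0.001, 0.0, -1.0]]
wrist_force: [1.4, -0.1, 10.7]
width: 0.0139
```

>>> step_arm(targets=[{"travel":[0,0,-0.0003],"dr":[0,0,0]},{"travel":[0,0,0],"dr":[0,0,0]},{"travel":[0,0,0],"dr":[0,0,0]},{"travel":[0,0,0],"dr":[0,0,0]},{"travel":[0,0,0],"dr":[0,0,0]},{"travel":[0,0,0],"dr":[0,0,0]},{"travel":[0,0,0],"dr":[0,0,0]},{"travel":[0,0,0],"dr":[0,0,0]},{"travel":[0,0,0],"dr":[0,0,0]},{"travel":[0,0,0],"dr":[0,0,0]}])

```text
clock: 21.98
position: [0.5469, -0.0191, 0.225]
orientation: [[0.998, -0.07, -0.001], [-0.07, -0.998, -0.0], [-0.001, 0.0, -1.0]]
wrist_force: [-0.7, -1.0, 12.8]
width: 0.0136
```

Held for over a second at about 8 N on the tip above the ring's friction. Now I draw it out.

>>> step_arm(targets=[{"travel":[0,0,0.0015],"dr":[0,0,0]},{"travel":[0,0,0.0015],"dr":[0,0,0]},{"travel":[0,0,0.002],"dr":[0,0,0]},{"travel":[0,0,0.003],"dr":[0,0,0]},{"travel":[0,0,0.004],"dr":[0,0,0]},{"travel":[0,0,0.005],"dr":[0,0,0]},{"travel":[0,0,0.005],"dr":[0,0,0]},{"travel":[0,0,0.005],"dr":[0,0,0]},{"travel":[0,0,0.005],"dr":[0,0,0]},{"travel":[0,0,0.005],"dr":[0,0,0]},{"travel":[0,0,0.005],"dr":[0,0,0]},{"travel":[0,0,0.006],"dr":[0,0,0]},{"travel":[0,0,0.01],"dr":[0,0,0]},{"travel":[0,0,0.012],"dr":[0,0,0]},{"travel":[0,0,0.012],"dr":[0,0,0]},{"travel":[0,0,0.01],"dr":[0,0,0]},{"travel":[0,0,0.002],"dr":[0,0,0]},{"travel":[0,0,0],"dr":[0,0,0]}])

```text
clock: 24.22
position: [0.5471, -0.0191, 0.3177]
orientation: [[0.998, -0.07, -0.0], [-0.07, -0.998, 0.0], [-0.0, -0.0, -1.0]]
wrist_force: [-0.4, -0.1, -1.3]
width: 0.0139
```

>>> step_arm(targets=[{"travel":[-0.01,-0.01,0],"dr":[0,0,0]},{"travel":[-0.015,-0.02,0],"dr":[0,0,0]},{"travel":[-0.015,-0.03,0],"dr":[0,0,0]},{"travel":[-0.016,-0.03,0],"dr":[0,0,0]},{"travel":[0,-0.03,0],"dr":[0,0,0]},{"travel":[0,-0.03,0],"dr":[0,0,0]},{"travel":[0,-0.03,0],"dr":[0,0,0]},{"travel":[0,-0.03,0],"dr":[0,0,0]},{"travel":[0,-0.03,0],"dr":[0,0,0]},{"travel":[0,-0.03,0],"dr":[0,0,0]},{"travel":[0,-0.03,0],"dr":[0,0,0]},{"travel":[0,-0.02,0],"dr":[0,0,0]},{"travel":[0,-0.01,0],"dr":[0,0,0]},{"travel":[0,-0.006,0],"dr":[0,0,0]},{"travel":[0,0,0],"dr":[0,0,0]},{"travel":[0,0,0],"dr":[0,0,0]}])

```text
clock: 26.22
position: [0.4913, -0.3543, 0.3177]
orientation: [[0.998, -0.069, -0.0], [-0.069, -0.998, 0.0], [-0.0, -0.0, -1.0]]
wrist_force: [-0.8, -0.1, -1.1]
width: 0.0138
```

```bash
python3 w.py w5
python3 - <<'E'
from h import *
for n in("w3","w5"):
    D=np.load(n+".npz");X=D["X"];Z=X[...,2]
    m=(Z>.263)&(Z<.275);m[:,:240]=0;m[:,275:]=0;m[:258]=0
    print(n,"cap",np.argwhere(m).mean(0)[::-1],np.median(Z[m]))
    print("ring z",np.percentile(Z[178:200,248:264],[10,25,50,75]).round(4), "rows",[float(np.nanmedian(Z[v,245:252]).round(3)) for v in range(176,216,3)])
    f=X[(abs(Z-.115)<.003)&(abs(X[...,0]-.57)<.05)&(abs(X[...,1]+.36)<.04)&(X[...,0]>.52)]
    print("fork",len(f),f.mean(0).round(4),cv2.minAreaRect((f[:,:2]*1000).astype(np.float32)))
E
```

```text
26.275 [ 0.4914 -0.3544  0.3177] [[0.9976, -0.0688, -0.0], [-0.0688, -0.9976, 0.0002], [-0.0, -0.0002, -1.0]] [ 0.39  0.23 -1.13]
w3 cap [256.50897227 273.83523654] 0.2653783521403189
ring z [nan nan nan nan] rows [0.002, 0.002, 0.002, 0.14, 0.145, 0.145, 0.144, 0.144, 0.145, 0.145, 0.145, 0.145, 0.146, 0.206]
fork 3098 [ 0.5718 -0.3601  0.1157] ((564.8443603515625, -359.8169250488281), (43.968711853027344, 76.14067077636719), 85.65115356445312)
w5 cap [256.6053068  273.93366501] 0.26524944499923825
ring z [nan nan nan nan] rows [0.002, 0.003, 0.002, 0.001, 0.002, 0.159, 0.167, 0.168, 0.167, 0.167, 0.167, 0.167, 0.168, 0.205]
fork 3135 [ 0.5716 -0.3602  0.1157] ((564.9447021484375, -359.840576171875), (44.01435470581055, 75.91393280029297), 85.74292755126953)
```

View pics/w5.png

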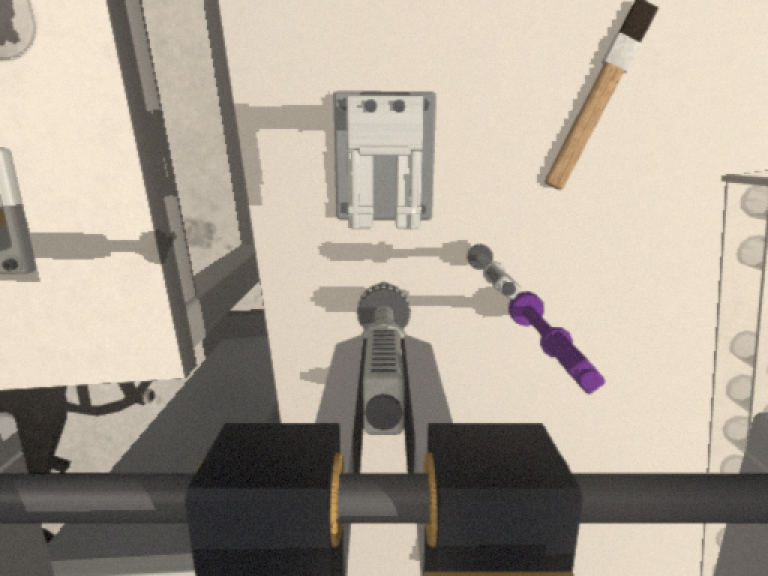

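The ring now sits 23 mm higher and the gauge hasn't slipped in the grip. The fork slot centre (385,190) lines up with the gauge (384,300). I'll lower, slide in and check before seating.

>>> step_arm(targets=[{"travel":[0,-0.0007,-0.008],"dr":[0,0,0]},{"travel":[0,0,-0.015],"dr":[0,0,0]},{"travel":[0,0,-0.015],"dr":[0,0,0]},{"travel":[0,0,-0.015],"dr":[0,0,0]},{"travel":[0,0,-0.015],"dr":[0,0,0]},{"travel":[0,0,-0.008],"dr":[0,0,0]},{"travel":[0,0,-0.0045],"dr":[0,0,0]},{"travel":[0,0,0],"dr":[0,0,0]},{"travel":[0,0,0],"dr":[0,0,0]}])

```text
clock: 27.4
position: [0.4915, -0.3561, 0.2379]
orientation: [[0.998, -0.07, 0.001], [-0.07, -0.998, -0.001], [0.001, 0.001, -1.0]]
wrist_force: [-0.1, -0.3, -1.7]
width: 0.0139
```

>>> step_arm(targets=[{"travel":[0.005,-0.00035,0],"dr":[0,0,0]},{"travel":[0.006,-0.00042,0],"dr":[0,0,0]},{"travel":[0.006,-0.00042,0],"dr":[0,0,0]},{"travel":[0.006,-0.00042,0],"dr":[0,0,0]},{"travel":[0.006,-0.00042,0],"dr":[0,0,0]},{"travel":[0,0,0],"dr":[0,0,0]}])

```text
clock: 28.15
position: [0.5207, -0.3578, 0.237]
orientation: [[0.998, -0.069, 0.0], [-0.069, -0.998, -0.0], [0.0, 0.0, -1.0]]
wrist_force: [-0.2, 0.0, -0.5]
width: 0.0137
```

>>> step_arm(targets=[{"travel":[0.006,0.0,0],"dr":[0,0,0]},{"travel":[0.006,-0.0003,0],"dr":[0,0,0]},{"travel":[0.006,-0.0004,0],"dr":[0,0,0]},{"travel":[0.006,-0.0004,0],"dr":[0,0,0]},{"travel":[0.006,-0.0004,0],"dr":[0,0,0]},{"travel":[0.0054,-0.0004,0],"dr":[0,0,0]},{"travel":[0,0,0],"dr":[0,0,0]},{"travel":[0,0,0],"dr":[0,0,0]}])

```text
clock: 29.15
position: [0.5555, -0.3597, 0.2371]
orientation: [[0.998, -0.07, -0.0], [-0.07, -0.998, 0.0], [-0.0, -0.0, -1.0]]
wrist_force: [-0.8, -0.2, -1.3]
width: 0.0139
```

>>> step_arm(targets=[{"travel":[0.0003,0,-0.002],"dr":[0,0,0]},{"travel":[0.0003,0,-0.002],"dr":[0,0,0]},{"travel":[0,0,-0.002],"dr":[0,0,0]},{"travel":[0,0,-0.001],"dr":[0,0,0]},{"travel":[0,0,-0.0005],"dr":[0,0,0]},{"travel":[0,0,0],"dr":[0,0,0]},{"travel":[0,0,0],"dr":[0,0,0]}])

```text
clock: 30.02
position: [0.5562, -0.3597, 0.2297]
orientation: [[0.998, -0.07, 0.0], [-0.07, -0.998, -0.0], [0.0, 0.0, -1.0]]
wrist_force: [0.3, 0.7, -1.0]
width: 0.014
```

>>> step_arm(targets=[{"travel":[0,0,-0.0004],"dr":[0,0,0]},{"travel":[0,0,-0.0004],"dr":[0,0,0]},{"travel":[0,0,-0.0004],"dr":[0,0,0]},{"travel":[0,0,0],"dr":[0,0,0]},{"travel":[0,0,0],"dr":[0,0,0]}])

```text
clock: 30.65
position: [0.5562, -0.3597, 0.2287]
orientation: [[0.998, -0.07, 0.0], [-0.07, -0.998, -0.0], [0.0, 0.0, -1.0]]
wrist_force: [-1.6, 1.4, 0.1]
width: 0.0141
```

>>> step_arm(targets=[{"travel":[0,0,-0.0003],"dr":[0,0,0]},{"travel":[0,0,-0.0003],"dr":[0,0,0]},{"travel":[0,0,0],"dr":[0,0,0]},{"travel":[0,0,0],"dr":[0,0,0]}])

```text
clock: 31.15
position: [0.5562, -0.3597, 0.2286]
orientation: [[0.998, -0.07, 0.0], [-0.07, -0.998, -0.0], [0.0, 0.0, -1.0]]
wrist_force: [-2.6, 1.1, 6.2]
width: 0.0136
```

Seated: 6 N of support and no further travel. I'll ease off, open and retreat straight up.

>>> step_arm(targets=[{"travel":[0,0,0.0003],"dr":[0,0,0]},{"travel":[0,0,0.0003],"dr":[0,0,0]},{"travel":[0,0,0],"dr":[0,0,0]}])

```text
clock: 31.52
position: [0.5562, -0.3598, 0.2286]
orientation: [[0.998, -0.07, 0.0], [-0.07, -0.998, -0.0], [0.0, 0.0, -1.0]]
wrist_force: [-3.1, 1.9, 5.5]
width: 0.0141
```

>>> step_arm(targets=[{"travel":[0,0,0],"dr":[0,0,0]},{"travel":[0,0,0],"dr":[0,0,0]},{"travel":[0,0,0],"dr":[0,0,0]},{"travel":[0,0,0],"dr":[0,0,0]},{"travel":[0,0,0],"dr":[0,0,0]},{"travel":[0,0,0],"dr":[0,0,0]}], jaw=0.6)

```text
clock: 32.28
position: [0.5562, -0.3597, 0.2285]
orientation: [[0.998, -0.07, 0.0], [-0.07, -0.998, -0.0], [0.0, 0.0, -1.0]]
wrist_force: [0.1, 0.2, -0.4]
width: 0.0564
```

>>> step_arm(targets=[{"travel":[0,0,0.005],"dr":[0,0,0]},{"travel":[0,0,0.01],"dr":[0,0,0]},{"travel":[0,0,0.015],"dr":[0,0,0]},{"travel":[0,0,0.02],"dr":[0,0,0]},{"travel":[0,0,0.02],"dr":[0,0,0]},{"travel":[0,0,0.02],"dr":[0,0,0]},{"travel":[0,0,0.015],"dr":[0,0,0]},{"travel":[0,0,0],"dr":[0,0,0]},{"travel":[0,0,0],"dr":[0,0,0]},{"travel":[0,0,0],"dr":[0,0,0]}])

```text
clock: 33.52
position: [0.5558, -0.3594, 0.332]
orientation: [[0.998, -0.07, -0.002], [-0.07, -0.998, 0.002], [-0.002, -0.002, -1.0]]
wrist_force: [-1.3, 0.2, -0.6]
width: 0.0564
```

```bash
python3 w.py w6
python3 - <<'E'
from h import *
D=np.load("w6.npz");X=D["X"]
m=(abs(X[...,0]-.56)<.07)&(abs(X[...,1]+.36)<.06)
for lo,hi in((.166,.1735),(.1735,.181)):
    P=X[m&(X[...,2]>lo)&(X[...,2]<hi)]
    if len(P)>5: print(lo,len(P),P.mean(0).round(4),cv2.minAreaRect((P[:,:2]*1000).astype(np.float32)))
S=grab("scene")[0]
w=D["im"]
a=cv2.resize(S[135:235,240:350],(396,360),interpolation=3); b=cv2.resize(w,(480,360))
cv2.imwrite("pics/fin.png",cv2.convertScaleAbs(np.hstack([a,b[:,80:470]]),alpha=1.5))
E
```

```text
33.575 [ 0.5559 -0.3594  0.3321] [[0.9976, -0.0697, -0.0018], [-0.0697, -0.9976, 0.0015], [-0.0019, -0.0014, -1.0]] [-0.97  0.22  0.19]
0.166 272 [ 0.5575 -0.3597  0.1715] ((555.3787841796875, -359.5472412109375), (13.313287734985352, 22.640636444091797), 86.17835235595703)
0.1735 178 [ 0.5556 -0.3597  0.1759] ((555.7679443359375, -359.96063232421875), (14.975526809692383, 12.649590492248535), 7.203785419464111)
```

View pics/fin.png

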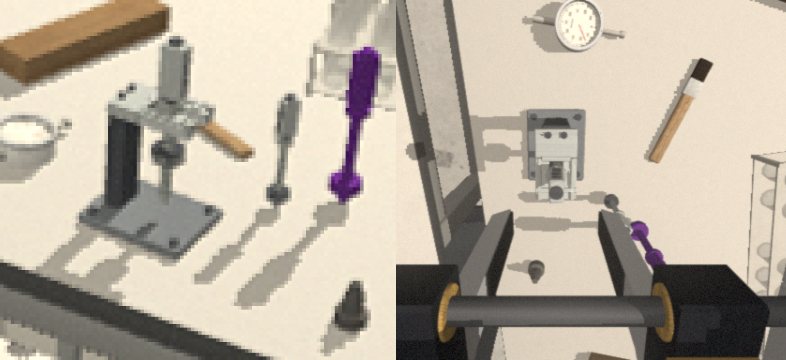

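The gauge hangs upright in its stand (crop 175,70) with the ring up the rod (165,152). The cap is within 0.5 mm of where it started, the gripper is clear and the neighbours are undisturbed. I'm handing in.

```bash
python3 -c "
from cell import bot
print(bot.hand_in(), bot.get_state()['clock'])"
```

```text
the job is handed in; nothing more can be done
the job is handed in; nothing more can be done
```

I measured the bore with the larger grey gauge, hung the gauge back in its stand and handed the job in at about 34 s on the clock. `hand_in` reports no verdict, so the result rests on my own checks.

- **Bore depth:** about 40 mm. The arm's height when the rod bottomed gives 40.5 mm. The wrist camera's depth reading of the bore bottom, taken beforehand, gave 40 mm.
- **Pressing:** I held the rod on the bottom for over a second at about 8 N on the tip, on top of the ring's friction. That is worked out from the wrist force (12.8 N, against about 5 N while the ring was sliding), not measured at the tip. The rod rubbed the bore wall sideways with up to 4.5 N on the way down, and small shifts eased that.
- **Ring:** it sits about 23 mm higher on the rod than at the start, measured with the gauge out of the bore. After hanging I checked it only by eye. I saw no sign of anything else touching it.
- **Gauge in its stand:** it is hanging upright and released. Its cap is within 0.5 mm of its starting position and at the same height (0.1759 m).
- **Surroundings:** the objects near the stand look undisturbed, and the gripper is clear of everything. I did not view the valve-body bench again after drawing the rod out.

One move call was refused early on because two rows lacked a turn value. The arm did not move, and I resent the call.

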